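# Clip the demonstration wheels and close the plug key

### The arm

A 6-joint arm with a two-finger parallel gripper is mounted at the origin on the work surface. World frame = base frame: x ahead of the robot, y to its left, z up, the work surface at z = 0. Lengths are in mm, angles in rad, forces in N, time in s.
With the tool pointing down it reaches from about 400 to 925 mm from the base axis. Payload 12.5 kg.
Tool frame: the origin (TCP) lies between the finger pads; the fingertips stand 11 mm ahead of it and the grasp point (between the pads) lies 8 mm behind it (env.tip_extent is the distance from the TCP to the fingertips, in mm); x points along the fingers, z is the direction in which the jaws open and shut, and the axes are right-handed (so a half turn about x gives the same grasp; the last joint's range is limited). The gripper opens to 95 mm and grips with 3 to 60 N. Pads are 20 mm wide; open, the fingers measure 119 mm over their backs; the gripper's body (75 mm by 180 mm) begins 59 mm behind the grasp point.
Start: joints at [-1.421, 0.491, 1.559, -0, 1.092, -0.106], TCP at [158.159, -604.674, 225.661] pointing down, gripper open.
Joint ranges: [-3.1, 3.1], [-0.84, 2.19], [0.05, 2.79], [-1.13, 4.28], [0.06, 2.93], [-2.69, 2.69]. Speed limits (rad/s): [2.22, 2.22, 2.79, 3.14, 3.14, 3.14].

### API

Orientations are given as [roll, pitch, yaw] about the fixed x, y, z axes, in that order (R = Rz(yaw) Ry(pitch) Rx(roll)).
In Python, from cell import status, imaging, env gives the robot as it stands. The module is installed in compiled form; this text tells all that it offers.
- The arm moves only by the tool apply_moves, never from a script. Its argument "increments" is a list of rows, each a list of 5 numbers: the closure, from 0 (fully open) to 1 (shut), then the shift along the tool's x, y, z in mm, then the turn about the tool's x in degrees. A call has 1 to 10 rows; each row shifts and turns the commanded pose from where the row before left it, along the tool's axes as they then stand; what a row does not reach is not made up. A row lasts 1/10 s, in which the tool goes at most 50 mm and 8.59 degrees, less where a joint would pass 70% of its speed; a pose out of reach is approached as far as the arm can. A call with a gripper value outside its range is refused whole. The fingers move at their own pace and stop on an object; the grip force is fixed at half the most. Time passes only in rows, so rows that do not move let the fingers close. It gives the time, the measured TCP pose, the force and the opening at its end, in the units of the state.
- status.state(): the state, without advancing time (a new reading comes with each control period).
- imaging.read_camera(name): name is "side" or "top"; returns a dict with "pixels" (400x640x3 uint8, red, green, blue), "fovy" (degrees; the focal length in pixels is half the picture's height over the tangent of half this angle, whatever the lens; pixels are square), "cx", "cy" (the principal point, pixels), "distortion" ([k1, k2, p1, p2, k3] as OpenCV has them; the pictures are not rectified), "R" (3x3) and "t" (3): a world point X has camera coordinates R X + t. Camera axes: x right, y down, z forward; pixel columns grow to the right and rows downward; lengths in mm; the calibration is good to about 2 mm. A picture is of the moment at which its call begins. There is no depth.
- env.job_done(): hands the job in, once; it reports no verdict.
The state is a dict: "t": time; "joints": joint angles; "qvel": joint speeds; "tau": joint torques, N m; "eef_pos": TCP position; "tcp_rot": TCP orientation; "ft_force": force on the tool from outside, world axes, zero at the start; "moment": the same for the moment, N m; "opening": opening from 0.0 (shut) to 1.0 (fully open).
Only numpy, scipy, OpenCV 4.12 (cv2) and the standard library are available. Lean on these libraries where they do the work, as an engineer would, in place of code of your own. Each camera call takes 0.05 s, during which the arm holds its last target. There are 200 camera calls.

### The job

Get the wheel demonstration ready for class: push one spring clip sideways into the spindle groove above every red wheel on the bench until it snaps fully home, lying flat over the wheel. Only when every wheel has its clip, take the green plug from its wooden parking block and push it fully home, upright, into the hole of the brass plug key. There may be a clip to spare; do not knock the other things on the bench about.

Things in the scene. Friction and masses are not known exactly. Their poses are not given: they have to be found in the camera images.
- wheel1_face (a point): Loose red wheel on spindle1: 90 mm diameter, 20 mm thick, lying flat, 23 mm bore (1.5 mm of play about the spindle). None if absent: that spindle is then bare and needs no clip. The point is the centre of its flat top face, 44 mm over the bench; z up.
- spindle1 (a point): Axis of an upright steel spindle on a fixed wooden stand, at the height of a wheel's top face, 44 mm over the bench; z up. Above this point the spindle has a groove 8 mm high and 12 mm in diameter, then a head 20 mm in diameter and 8 mm high (top 60 mm over the bench). A clip, 5 mm thick, goes into the groove from any side, flat along the wheel's face, with 3 mm of free height under the head.
- wheel2_face (a point): Loose red wheel on spindle2: 90 mm diameter, 20 mm thick, lying flat, 23 mm bore (1.5 mm of play about the spindle). None if absent: that spindle is then bare and needs no clip. The point is the centre of its flat top face, 44 mm over the bench; z up.
- spindle2 (a point): Axis of an upright steel spindle on a fixed wooden stand, at the height of a wheel's top face, 44 mm over the bench; z up. Above this point the spindle has a groove 8 mm high and 12 mm in diameter, then a head 20 mm in diameter and 8 mm high (top 60 mm over the bench). A clip, 5 mm thick, goes into the groove from any side, flat along the wheel's face, with 3 mm of free height under the head.
- wheel3_face (a point): Loose red wheel on spindle3: 90 mm diameter, 20 mm thick, lying flat, 23 mm bore (1.5 mm of play about the spindle). None if absent: that spindle is then bare and needs no clip. The point is the centre of its flat top face, 44 mm over the bench; z up.
- spindle3 (a point): Axis of an upright steel spindle on a fixed wooden stand, at the height of a wheel's top face, 44 mm over the bench; z up. Above this point the spindle has a groove 8 mm high and 12 mm in diameter, then a head 20 mm in diameter and 8 mm high (top 60 mm over the bench). A clip, 5 mm thick, goes into the groove from any side, flat along the wheel's face, with 3 mm of free height under the head.
- wheel4_face (a point): Loose red wheel on spindle4: 90 mm diameter, 20 mm thick, lying flat, 23 mm bore (1.5 mm of play about the spindle). None if absent: that spindle is then bare and needs no clip. The point is the centre of its flat top face, 44 mm over the bench; z up.
- spindle4 (a point): Axis of an upright steel spindle on a fixed wooden stand, at the height of a wheel's top face, 44 mm over the bench; z up. Above this point the spindle has a groove 8 mm high and 12 mm in diameter, then a head 20 mm in diameter and 8 mm high (top 60 mm over the bench). A clip, 5 mm thick, goes into the groove from any side, flat along the wheel's face, with 3 mm of free height under the head.
- clip1_mouth (a point): Flat steel spring clip, 56 g, one of four alike. The point is the centre of its round seat, half-way up its 5 mm thick plate (28 mm wide over the jaws). x points out of the open mouth, z up. Sprung lips 7 mm apart snap round a 12 mm neck at about 5 to 10 N of push; flared jaw ends reach 16 mm ahead of the point and catch a neck up to 3 mm off line. Home: point on the spindle axis.
- clip1_tab (a point): Centre of the blue tab of clip1, half-way up: an upright block 18 mm long (along x), 12 mm thick (along y), 34 mm high from the clip's underside, its centre 29 mm behind the mouth centre. Axes as the clip's: x towards the mouth, z up.
- clip2_mouth (a point): Flat steel spring clip, 56 g, one of four alike. The point is the centre of its round seat, half-way up its 5 mm thick plate (28 mm wide over the jaws). x points out of the open mouth, z up. Sprung lips 7 mm apart snap round a 12 mm neck at about 5 to 10 N of push; flared jaw ends reach 16 mm ahead of the point and catch a neck up to 3 mm off line. Home: point on the spindle axis.
- clip2_tab (a point): Centre of the blue tab of clip2, half-way up: an upright block 18 mm long (along x), 12 mm thick (along y), 34 mm high from the clip's underside, its centre 29 mm behind the mouth centre. Axes as the clip's: x towards the mouth, z up.
- clip3_mouth (a point): Flat steel spring clip, 56 g, one of four alike. The point is the centre of its round seat, half-way up its 5 mm thick plate (28 mm wide over the jaws). x points out of the open mouth, z up. Sprung lips 7 mm apart snap round a 12 mm neck at about 5 to 10 N of push; flared jaw ends reach 16 mm ahead of the point and catch a neck up to 3 mm off line. Home: point on the spindle axis.
- clip3_tab (a point): Centre of the blue tab of clip3, half-way up: an upright block 18 mm long (along x), 12 mm thick (along y), 34 mm high from the clip's underside, its centre 29 mm behind the mouth centre. Axes as the clip's: x towards the mouth, z up.
- clip4_mouth (a point): Flat steel spring clip, 56 g, one of four alike. The point is the centre of its round seat, half-way up its 5 mm thick plate (28 mm wide over the jaws). x points out of the open mouth, z up. Sprung lips 7 mm apart snap round a 12 mm neck at about 5 to 10 N of push; flared jaw ends reach 16 mm ahead of the point and catch a neck up to 3 mm off line. Home: point on the spindle axis.
- clip4_tab (a point): Centre of the blue tab of clip4, half-way up: an upright block 18 mm long (along x), 12 mm thick (along y), 34 mm high from the clip's underside, its centre 29 mm behind the mouth centre. Axes as the clip's: x towards the mouth, z up.
- plug_head (a point): Green plug: centre of its round upright handle, 20 mm diameter, 36 mm high (18 mm above and below the point); z up. A 6 mm brass pin with a tapered tip sticks out 22 mm below the handle. 50 g. At first it stands loosely, pin down, in a 56 mm square, 30 mm high wooden parking block (hole 8.5 mm).
- plug_tip (a point): Lower end of the plug's brass pin, 40 mm below the handle's centre; z up the pin.
- key_hole (a point): Plug key, fixed: a brass block (52 x 34 mm, top face 34 mm over the bench) on a black 96 x 60 mm base with a lower brass screw at either end. The point is the centre of the mouth of its upright round hole, 7.5 mm diameter, 26 mm deep, in the top face; z up. With the plug home its handle stands on the brass and its tip is 22 mm below the point.
- weight1: Bystander, not part of the job: brass weight, 26 mm diameter, 29 mm high. Origin at its underside.
- weight2: Bystander, not part of the job: brass weight, 22 mm diameter, 25 mm high. Origin at its underside.
- beaker: Bystander, not part of the job: glass beaker, 60 mm diameter, 80 mm high. Origin at its underside.
- reagent: Bystander, not part of the job: white bottle, red cap, 50 mm diameter, 110 mm high. Origin at its underside.
- driver: Bystander, not part of the job: yellow screwdriver lying down, 160 mm long. Origin at its underside.
Mind the look-alikes: they are no part of the job. What is shaped like the part that bears wheel2_face but pink is not meant. What is shaped like the part that bears clip2_mouth but orange is not meant.

How it is judged (in metres and radians):
On the way, in this order (a step that is already met when the one before it is completed fails the run):
1. every wheel present has a clip snapped home on its spindle (((horizontal distance between clip1_mouth and wheel1_face below 0.004 m and z of clip1_mouth in the frame of wheel1_face between 0 and 0.0065 m and angle between clip1_mouth's own z axis and vertical below 0.12 rad) or (horizontal distance between clip2_mouth and wheel1_face below 0.004 m and z of clip2_mouth in the frame of wheel1_face between 0 and 0.0065 m and angle between clip2_mouth's own z axis and vertical below 0.12 rad) or (horizontal distance between clip3_mouth and wheel1_face below 0.004 m and z of clip3_mouth in the frame of wheel1_face between 0 and 0.0065 m and angle between clip3_mouth's own z axis and vertical below 0.12 rad) or (horizontal distance between clip4_mouth and wheel1_face below 0.004 m and z of clip4_mouth in the frame of wheel1_face between 0 and 0.0065 m and angle between clip4_mouth's own z axis and vertical below 0.12 rad)) and ((horizontal distance between clip1_mouth and wheel2_face below 0.004 m and z of clip1_mouth in the frame of wheel2_face between 0 and 0.0065 m and angle between clip1_mouth's own z axis and vertical below 0.12 rad) or (horizontal distance between clip2_mouth and wheel2_face below 0.004 m and z of clip2_mouth in the frame of wheel2_face between 0 and 0.0065 m and angle between clip2_mouth's own z axis and vertical below 0.12 rad) or (horizontal distance between clip3_mouth and wheel2_face below 0.004 m and z of clip3_mouth in the frame of wheel2_face between 0 and 0.0065 m and angle between clip3_mouth's own z axis and vertical below 0.12 rad) or (horizontal distance between clip4_mouth and wheel2_face below 0.004 m and z of clip4_mouth in the frame of wheel2_face between 0 and 0.0065 m and angle between clip4_mouth's own z axis and vertical below 0.12 rad)) and ((horizontal distance between clip1_mouth and wheel3_face below 0.004 m and z of clip1_mouth in the frame of wheel3_face between 0 and 0.0065 m and angle between clip1_mouth's own z axis and vertical below 0.12 rad) or (horizontal distance between clip2_mouth and wheel3_face below 0.004 m and z of clip2_mouth in the frame of wheel3_face between 0 and 0.0065 m and angle between clip2_mouth's own z axis and vertical below 0.12 rad) or (horizontal distance between clip3_mouth and wheel3_face below 0.004 m and z of clip3_mouth in the frame of wheel3_face between 0 and 0.0065 m and angle between clip3_mouth's own z axis and vertical below 0.12 rad) or (horizontal distance between clip4_mouth and wheel3_face below 0.004 m and z of clip4_mouth in the frame of wheel3_face between 0 and 0.0065 m and angle between clip4_mouth's own z axis and vertical below 0.12 rad)) and ((horizontal distance between clip1_mouth and wheel4_face below 0.004 m and z of clip1_mouth in the frame of wheel4_face between 0 and 0.0065 m and angle between clip1_mouth's own z axis and vertical below 0.12 rad) or (horizontal distance between clip2_mouth and wheel4_face below 0.004 m and z of clip2_mouth in the frame of wheel4_face between 0 and 0.0065 m and angle between clip2_mouth's own z axis and vertical below 0.12 rad) or (horizontal distance between clip3_mouth and wheel4_face below 0.004 m and z of clip3_mouth in the frame of wheel4_face between 0 and 0.0065 m and angle between clip3_mouth's own z axis and vertical below 0.12 rad) or (horizontal distance between clip4_mouth and wheel4_face below 0.004 m and z of clip4_mouth in the frame of wheel4_face between 0 and 0.0065 m and angle between clip4_mouth's own z axis and vertical below 0.12 rad))), for 0.2 s.
2. then the plug is fully in the plug key (horizontal distance between plug_tip and key_hole below 0.003 m and z of plug_tip in the frame of key_hole below -0.0195 m and angle between plug_tip's own z axis and vertical below 0.1 rad), for 0.2 s.
At the end, for the whole second after the job is handed in: Every wheel present has a clip home: seat centre within 4 mm of the wheel's centre, 0 to 6.5 mm above the wheel's face, flat within 0.12 rad. The plug is upright (0.1 rad), within 3 mm of the key hole's axis, its tip at least 19.5 mm below the brass face. All released (all of step 1 and all of step 2); the robot touches nothing.
It fails at once if a bystander is moved more than 60 mm (distance of any of weight1, weight2, beaker, reagent, driver from where it was at the start of the episode above 0.06 m).
Of wheel1, wheel2, wheel3, wheel4 only 3 to 4 are there at a start; the rules pass over those that are not, and their reading is None.
At some moment in a run one of clip1, clip2, clip3, clip4 may be knocked a few centimetres aside while the robot is not near it.
It also fails if it takes over 208 s, if anything falls off the work surface, if the arm or the gripper's body presses on something with over 40 N, if the wrist force passes 120 N, or if a joint passes its speed limit or range.

## Working session

There is one attempt and no reset: what is moved stays moved. The work goes in short steps, Python scripts to look and compute and a tool call to move; the robot and the scene stay as the last step left them, time stands still between calls to the robot, and variables do not carry over. Pictures are saved under pics/ and viewed, about 12 in all and at most 16, crops included, and the job is handed in when it is done.

Besides the shell and the picture viewer there is one more tool, called after "Call:" as name([rows], argument=value, ...), one row to a line, values as JSON. apply_moves: Moves the arm, as the interface text tells. Its arguments: {"type":"object","properties":{"increments":{"type":"array"}},"required":["increments"]}

```bash
mkdir -p pics
cat > h.py <<'E'
import numpy as np, cv2
from cell import status, imaging, env
def snap(n,f):
    d=imaging.read_camera(n); cv2.imwrite(f'pics/{f}.png',d['pixels'][:,:,::-1])
    np.savez(f'pics/{f}.npz',**{k:np.array(v) for k,v in d.items()}); return d
def cam(f):
    d=dict(np.load(f'pics/{f}.npz')); fl=200/np.tan(np.radians(float(d['fovy']))/2)
    K=np.array([[fl,0,float(d['cx'])],[0,fl,float(d['cy'])],[0,0,1]]); return d,K
def px2w(f,uv,z):
    d,K=cam(f); p=cv2.undistortPoints(np.array(uv,float).reshape(-1,1,2),K,d['distortion']).reshape(-1,2)
    R=d['R'];C=-R.T@d['t']; out=[]
    zz=np.broadcast_to(z,len(p))
    for q,h in zip(p,zz):
        r=R.T@np.array([q[0],q[1],1]); out.append(C+r*(h-C[2])/r[2])
    return np.array(out)
def w2px(f,X):
    d,K=cam(f); return cv2.projectPoints(np.array(X,float).reshape(-1,1,3),cv2.Rodrigues(d['R'])[0],d['t'],K,d['distortion'])[0].reshape(-1,2)
def crop(f,u0,v0,u1,v1,s,out):
    im=cv2.imread(f'pics/{f}.png')[v0:v1,u0:u1]; cv2.imwrite(f'pics/{out}.png',cv2.resize(im,None,fx=s,fy=s,interpolation=cv2.INTER_CUBIC))
E
python3 - <<'E'
from h import *
a=snap('top','t0');b=snap('side','s0')
for d in(a,b):print(d['fovy'],d['cx'],d['cy'],d['distortion'],(-d['R'].T@d['t']).round(),d['R'].round(2).tolist())
im=np.hstack
print(status.state())
crop('t0',0,0,640,400,1.25,'t0b');crop('s0',0,0,640,400,1.25,'s0b')
E
```

```text
56.85166181878196 315.56567064587 198.41625817675964 [-0.03262879  0.          0.          0.          0.        ] [ 368.   -8. 1061.] [[-0.03, -1.0, -0.01], [-0.98, 0.03, -0.2], [0.2, 0.01, -0.98]]
48.821354407901765 318.86757367769457 200.7317348069248 [0.02284689 0.         0.         0.         0.        ] [ 33. 593. 835.] [[-0.74, -0.68, -0.0], [-0.47, 0.51, -0.72], [0.49, -0.53, -0.69]]
{'t': 0.1, 'joints': array([-1.42061365e+00,  4.91462289e-01,  1.55939227e+00, -3.86420950e-05,
        1.09172938e+00, -1.05562027e-01]), 'qvel': array([-1.27416774e-03, -5.16069549e-04, -3.76098857e-03,  2.83980073e-03,
       -8.60345851e-05, -3.78144622e-04]), 'tau': array([ 3.40653140e-03, -6.13621902e+01, -2.58606040e+01,  6.94244890e-02,
        4.70074243e-02, -5.66669655e-05]), 'eef_pos': array([ 158.1075676 , -604.44839458,  225.14187247]), 'tcp_rot': array([3.07059232, 1.56980444, 1.75555852]), 'ft_force': array([-0.38022814,  0.06431734,  0.25407969]), 'moment': array([-0.03079005, -0.00827383, -0.01944538]), 'opening': 1.0009962435028343}
```

View pics/t0b.png

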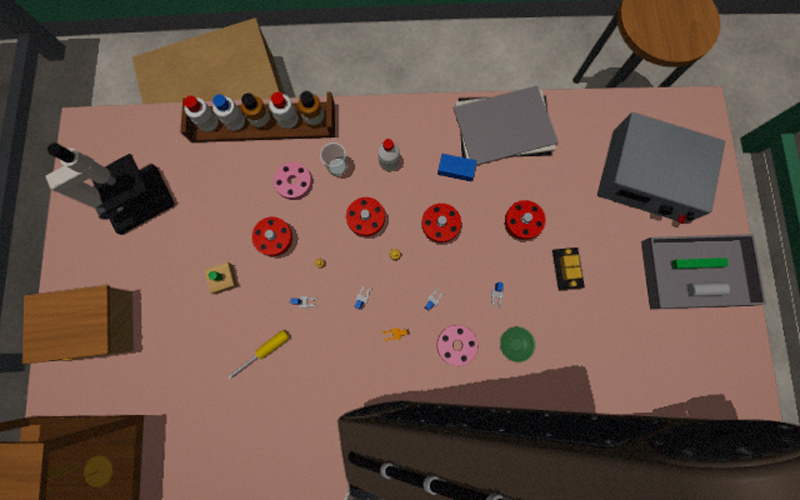

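View pics/s0b.png

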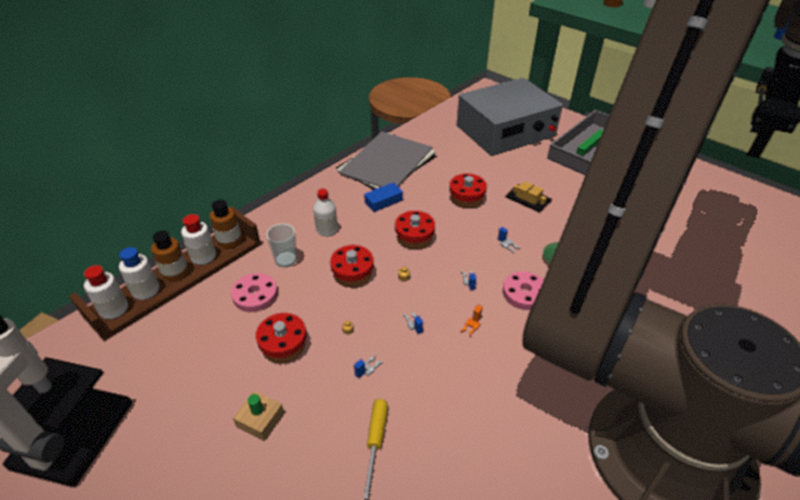

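Viewed 2. Top picture (1.25x): four red wheels with spindles at (272,236), (366,216), (441,223), (525,220). The white clips with blue tabs are at about (302,302), (362,297), (433,300) and (498,293). The plug in its block is at (216,276) and the key at (570,268). Look-alikes are the orange clip (396,334), pink wheels (293,181) and (457,345), and green and blue things at (700,263), (517,344) and (457,167). I choose the blue-tabbed steel clips and the red wheels, and take a close crop next.

Run:
```python
from h import *
crop('t0',225,215,415,275,4.2,'c1')
a=cv2.imread('pics/t0.png')[150:210,195:445];b=cv2.imread('pics/t0.png')[190:240,150:400]
b=np.hstack([cv2.imread('pics/t0.png')[190:240,150:275],cv2.imread('pics/t0.png')[190:240,380:505]])
cv2.imwrite('pics/c2.png',cv2.resize(np.vstack([a,b]),None,fx=3.2,fy=3.2,interpolation=cv2.INTER_CUBIC))
hsv=cv2.cvtColor(cv2.imread('pics/t0.png'),cv2.COLOR_BGR2HSV)
for nm,lo,hi in [('blue',(105,120,60),(125,255,255)),('red',(0,200,100),(5,255,255)),('red2',(174,200,100),(180,255,255)),('green',(55,120,50),(80,255,255)),('brass',(18,120,90),(30,255,255)),('white',(0,0,150),(180,60,255))]:
    m=cv2.inRange(hsv,lo,hi);m[:, :150]=0;m[:125]=0;m[310:]=0
    n,_,s,c=cv2.connectedComponentsWithStats(m)
    print(nm,[(s[i].tolist(),c[i].round(1).tolist()) for i in range(1,n) if s[i,4]>12])
```

```text
blue [([351, 125, 30, 18, 418], [365.5, 132.7]), ([396, 226, 6, 7, 32], [398.9, 228.8]), ([232, 239, 7, 4, 25], [235.4, 240.5]), ([284, 240, 6, 7, 28], [286.6, 243.1]), ([340, 241, 7, 7, 26], [343.0, 244.1])]
red [([277, 158, 31, 30, 557], [291.9, 172.7]), ([405, 160, 31, 30, 556], [420.1, 175.0]), ([338, 163, 31, 30, 575], [352.8, 177.8]), ([202, 174, 31, 30, 564], [217.1, 188.5])]
red2 []
green [([628, 125, 12, 55, 323], [635.4, 143.8]), ([541, 206, 42, 9, 302], [561.3, 210.2]), ([167, 217, 7, 7, 36], [170.1, 219.8]), ([401, 262, 26, 27, 414], [413.2, 275.1])]
brass [([312, 199, 8, 9, 56], [315.5, 202.8]), ([452, 199, 5, 4, 16], [454.2, 200.6]), ([450, 204, 16, 19, 233], [457.7, 213.1]), ([252, 207, 7, 7, 39], [255.1, 209.9]), ([164, 211, 23, 23, 264], [175.6, 222.0]), ([457, 225, 4, 4, 16], [458.5, 226.5]), ([313, 262, 12, 9, 57], [318.2, 266.1]), ([204, 264, 27, 23, 257], [217.3, 275.2])]
white [([284, 229, 13, 14, 65], [290.0, 235.9]), ([239, 237, 13, 9, 42], [243.6, 241.7])]
```

View pics/c1.png

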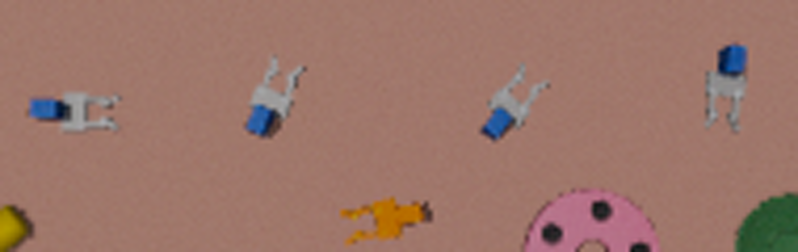

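View pics/c2.png

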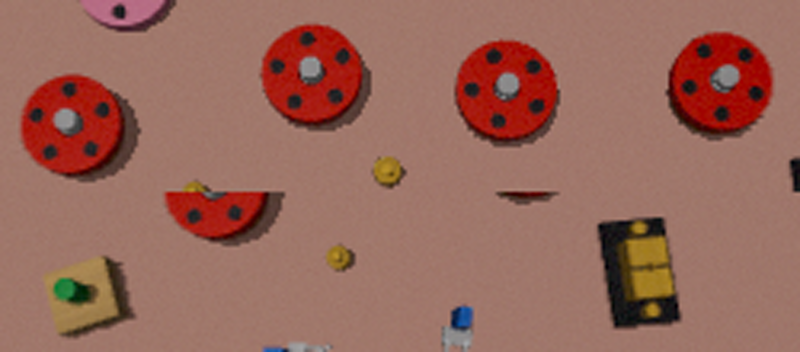

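Viewed 4. The crops show four blue-tabbed clips: mouths of 1, 2 and 3 point right, up-right and up-right, clip 4 points down. All four spindles carry red wheels. Head tops in the c2 crop are at (67,121), (310,68), (507,83), (726,76).

```bash
cat >> h.py <<'E'
from scipy.optimize import minimize
def boxpts(x,y,yaw,z0=0):
    c,s=np.cos(yaw),np.sin(yaw); P=[]
    for a in(-9,9):
        for b in(-6,6):
            for z in(z0,z0+34): P.append([x+c*a-s*b,y+s*a+c*b,z])
    return P
def bluemask(f):
    return cv2.inRange(cv2.cvtColor(cv2.imread(f'pics/{f}.png'),cv2.COLOR_BGR2HSV),(103,110,50),(125,255,255))
def fittab(f,x,y,yaw,z0=0):
    """fit hull of tab box to blue blob (centroid+shape), fixed yaw"""
    m=bluemask(f).astype(float)/255; S=8
    u0,v0=(w2px(f,[[x,y,17]])[0]-20).astype(int); sub=m[v0:v0+40,u0:u0+40]
    def cost(p):
        h=cv2.convexHull((((w2px(f,boxpts(*p,yaw,z0))-[u0,v0]+.5)*S)).astype(np.float32)).astype(int)
        im=np.zeros((40*S,40*S),np.float32);cv2.fillPoly(im,[h],1.);im=cv2.resize(im,(40,40),interpolation=cv2.INTER_AREA)
        return ((im-sub)**2).sum()
    r=minimize(cost,[x,y],method='Nelder-Mead',options=dict(initial_simplex=[[x-3,y-3],[x+5,y],[x,y+5]]))
    return r.x.round(1),round(r.fun,1)
E
cat > m.py <<'E'
from h import *
S=px2w('t0',[(215.9,187.8),(291.9,171.3),(353.4,175.9),(421.9,173.8)],60)
print('spindle top',S.round(1).tolist())
ss=np.array([(279,327),(351,256),(415,219),(467,182)])/1.25
print('side',px2w('s0',ss,60).round(1).tolist())
tip=[((118,97),(118,128)),((272,60),(300,68)),((520,68),(546,84)),((709,122),(735,128))]
tab=[(235.4,240.5),(286.6,243.1),(343,244.1),(398.9,228.8)]
for t,b in zip(tip,tab):
    q=px2w('t0',np.array(t)/4.2+[225,215],4).mean(0); p=px2w('t0',[b],22)[0]
    yaw=np.arctan2(*(q-p)[[1,0]]); print('tab',p.round(1),'tip',q.round(1),'yaw',np.degrees(yaw).round(1),'d',np.hypot(*(q-p)[:2]).round(1),
      fittab('t0',p[0],p[1],yaw),fittab('s0',p[0],p[1],yaw))
print('plug top',px2w('t0',[(150+66/3.2,190+(289-192)/3.2)],67).round(1),'side',px2w('s0',[(254/1.25,397/1.25)],67).round(1))
print('key',px2w('t0',[(380+(648-400)/3.2,190+(267-192)/3.2)],34).round(1))
E
python3 m.py
```

```text
spindle top [[608.5, 277.1, 60.0], [649.0, 63.6, 60.0], [630.0, -108.1, 60.0], [629.9, -299.9, 60.0]]
side [[607.5, 284.1, 60.0], [644.4, 72.0, 60.0], [625.6, -101.8, 60.0], [624.4, -284.4, 60.0]]
tab [463.3 229.   22. ] tip [459.8 182.2   4. ] yaw -94.3 d 46.9 (array([463.6, 227. ]), np.float64(12.9)) (array([462.7, 227.1]), np.float64(39.4))
tab [451.8  84.7  22. ] tip [489.5  67.1   4. ] yaw -25.0 d 41.6 (array([452.5,  85.5]), np.float64(6.9)) (array([452.3,  86.1]), np.float64(34.1))
tab [444.2 -73.1  22. ] tip [ 476. -101.    4.] yaw -41.3 d 42.4 (array([444.2, -73. ]), np.float64(4.5)) (array([445.8, -74.9]), np.float64(32.1))
tab [ 482.1 -232.4   22. ] tip [ 438.8 -227.3    4. ] yaw 173.3 d 43.6 (array([ 482.5, -232.1]), np.float64(12.5)) (array([ 482. , -233.4]), np.float64(40.7))
plug top [[519.5 398.1  67. ]] side [[520.4 401.1  67. ]]
key [[ 518.7 -397.8   34. ]]
```

```bash
cat > tile.py <<'E'
from h import *
S=np.array([[608.5,277.1,60],[649,63.6,60],[630,-108.1,60],[629.9,-299.9,60]])
rows=[]
for f in('t0','s0'):
    im=cv2.imread(f'pics/{f}.png');r=[]
    for p in w2px(f,S):
        u,v=(p+.5).astype(int);print(f,u-12,v-12)
        r.append(cv2.copyMakeBorder(cv2.resize(im[v-12:v+13,u-12:u+13],None,fx=7.5,fy=7.5,interpolation=cv2.INTER_CUBIC),2,2,2,2,0))
    rows.append(np.hstack(r))
cv2.imwrite('pics/tile.png',np.vstack(rows))
E
python3 tile.py
```

```text
t0 204 176
t0 280 159
t0 341 164
t0 410 162
s0 213 248
s0 270 190
s0 320 161
s0 363 131
```

View pics/tile.png

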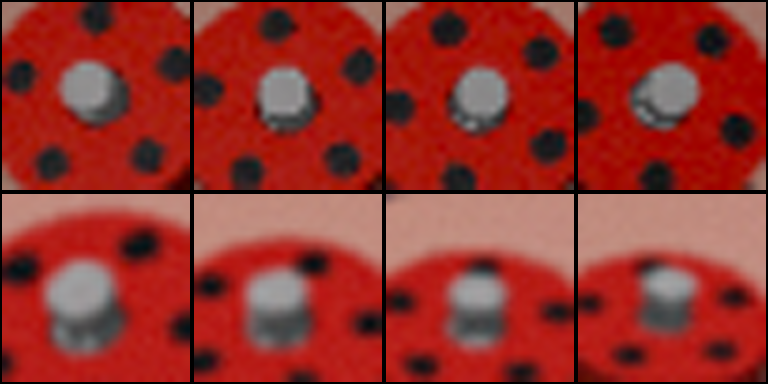

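```bash
cat > tri.py <<'E'
from h import *
from scipy.optimize import least_squares
T=[(214.9,186.8),(291.6,170.4),(353.1,175.6),(422.2,173.2)];D=[(223.2,259.7),(280.8,202.1),(331.8,173.2),(374.7,142.4)]
print(px2w('t0',T,60).round(1).tolist());print(px2w('s0',D,60).round(1).tolist())
for t,s in zip(T,D):
    r=least_squares(lambda p:np.r_[w2px('t0',[p])[0]-t,w2px('s0',[p])[0]-s],[620,0,60]); print(r.x.round(1),r.fun.round(1))
m=[(217.1,188.5),(291.9,172.7),(352.8,177.8),(420.1,175.0)]
print('wheel top',px2w('t0',m,40).round(1).tolist())
E
python3 tri.py
```

```text
[[611.4, 280.0, 60.0], [651.6, 64.4, 60.0], [630.9, -107.3, 60.0], [631.6, -300.9, 60.0]]
[[611.7, 280.8, 60.0], [651.6, 65.2, 60.0], [631.6, -107.7, 60.0], [631.7, -299.2, 60.0]]
[611.9 280.4  59.4] [-0.1 -0.1  0.1  0. ]
[652.   64.6  59.2] [-0.  -0.1  0.1  0. ]
[ 630.9 -107.1   60.7] [-0.  -0.   0.1  0. ]
[ 632.4 -301.1   58.5] [-0.1 -0.1  0.2  0. ]
wheel top [[611.1, 279.3, 40.0], [650.5, 65.1, 40.0], [629.7, -108.1, 40.0], [631.8, -300.3, 40.0]]
```

```bash
cat >> h.py <<'E'
from scipy.spatial.transform import Rotation as Ro
import sys
def go(x,y,z,head=None):
    s=status.state(); R=Ro.from_euler('xyz',s['tcp_rot']).as_matrix(); p=s['eef_pos']
    turn=0.
    if head is not None:
        cur=np.degrees(np.arctan2(R[1,1],R[0,1])); 
        ds=[(cur-head-k+180)%360-180 for k in(0,180)]   # turn about down axis: + = cw
        turn=min(ds,key=lambda t:abs(s['joints'][5]+np.radians(t)) if abs(t)>60 else abs(t)/100)
    R2=R@Ro.from_euler('x',turn,degrees=True).as_matrix()
    print('pos',p.round(1),'y-head',np.degrees(np.arctan2(R[1,1],R[0,1])).round(1),'j6',s['joints'][5].round(2),'F',s['ft_force'].round(1),'op',round(s['opening'],3),'t',round(s['t'],1))
    print(' turn',round(turn,1),'then shift',(R2.T@(np.array([x,y,z])-p)).round(1))
if __name__=='__main__': go(*map(float,sys.argv[1:]))
E
python3 h.py 482.3 -232.6 100 173.3
```

```text
pos [ 158.1 -604.4  225.1] y-head 14.7 j6 -0.11 F [-0.4  0.1  0.3] op 1.001 t 0.1
 turn 21.4 then shift [ 125.4  278.6 -407. ]
```

Call:
apply_moves([
  [0.3,0,0,0,7],
  [0.5,0,0,0,7],
  [0.5,0,0,0,7.4],
  [0.5,0,20,-29,0],
  [0.5,0,20,-29,0],
  [0.5,0,20,-29,0],
  [0.5,0,20,-29,0],
  [0.5,0,20,-29,0],
  [0.5,0,20,-29,0],
  [0.5,0,20,-29,0],
])

```text
t: 1.1
eef_pos: [321.7, -418.3, 225.5]
tcp_rot: [-2.38, 1.571, 2.215]
ft_force: [0.2, -0.0, 0.2]
opening: 0.499
```

Call:
apply_moves([
  [0.5,0,20,-29,0],
  [0.5,0,20,-29,0],
  [0.5,0,20,-29,0],
  [0.5,0,20,-29,0],
  [0.5,15,20,-29,0],
  [0.5,25,20,-29,0],
  [0.5,25,18,-29,0],
  [0.5,25,0,0,0],
  [0.5,15,0,0,0],
  [0.5,0,0,0,0],
])

```text
t: 2.1
eef_pos: [481.2, -233.3, 118.7]
tcp_rot: [-2.008, 1.567, 2.587]
ft_force: [-0.7, 0.6, 0.3]
opening: 0.501
```

```bash
python3 h.py 482.3 -232.6 20 173.3; python3 -c "
from h import *
snap('top','t1');snap('side','s1')
a,b=w2px('t1',[[482,-232,20]])[0].astype(int),w2px('s1',[[482,-232,20]])[0].astype(int)
import cv2
f=lambda n,p:cv2.resize(cv2.imread(f'pics/{n}.png')[max(p[1]-35,0):p[1]+35,p[0]-35:p[0]+35],None,fx=5.6,fy=5.6,interpolation=2)
cv2.imwrite('pics/v1.png',np.hstack([f('t1',a),f('s1',b)]))"
```

```text
pos [ 481.2 -233.3  118.7] y-head -6.7 j6 1.11 F [-0.7  0.6  0.3] op 0.501 t 2.1
 turn -0.0 then shift [98.7  1.3 -0.7]
```

View pics/v1.png

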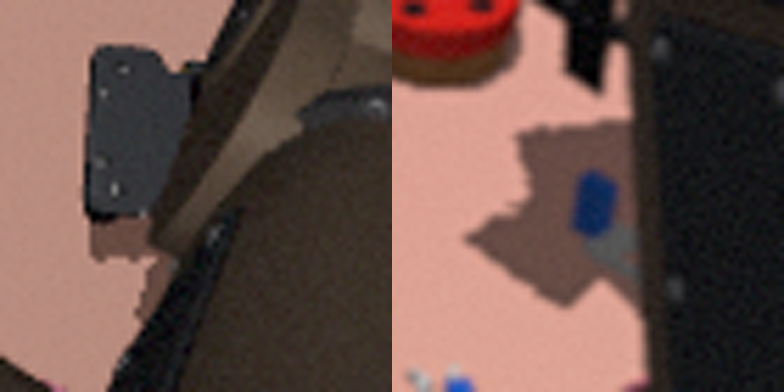

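Viewed 6. The arm hides most of the close view. The blue tab is still in place under the open fingers, at about (595,205) in the right half. I go down and grip.

Call:
apply_moves([
  [0.5,30,1.3,-0.7,0],
  [0.5,30,0,0,0],
  [0.5,25,0,0,0],
  [0.5,13,0,0,0],
  [0.5,0,0,0,0],
  [1,0,0,0,0],
  [1,0,0,0,0],
  [1,0,0,0,0],
  [1,0,0,0,0],
  [1,0,0,0,0],
])

```text
t: 3.2
eef_pos: [483.4, -233.7, 23.1]
tcp_rot: [1.016, 1.57, -0.673]
ft_force: [0.6, -0.1, -0.3]
opening: 0.138
```

```bash
python3 h.py 692 -307 67.5
```

```text
pos [ 483.4 -233.7   23.1] y-head -6.7 j6 1.12 F [ 0.6 -0.1 -0.3] op 0.138 t 3.2
 turn 0.0 then shift [-44.3 215.8  48.3]
```

Call:
apply_moves([
  [1,-30,0,0,0],
  [1,-40,0,0,0],
  [1,0,24,6,0],
  [1,0,28,6,0],
  [1,0,28,6,0],
  [1,0,28,6,0],
  [1,0,28,6,0],
  [1,0,28,6,0],
  [1,0,28,6,0],
  [1,0,27,6.5,0],
])

```text
t: 4.2
eef_pos: [696.0, -307.6, 92.5]
tcp_rot: [-1.723, 1.57, 2.871]
ft_force: [-0.3, -0.5, -1.1]
opening: 0.124
```

Call:
apply_moves([
  [1,10,0,0,0],
  [1,8,0,0,0],
  [1,0,0,0,0],
  [1,0,0,0,0],
])

```text
t: 4.6
eef_pos: [694.3, -307.2, 74.5]
tcp_rot: [-1.874, 1.57, 2.72]
ft_force: [-0.2, 0.2, -0.1]
opening: 0.125
```

```bash
python3 h.py 695.2 -307.5 68.2; python3 -c "
from h import *
snap('top','t2');snap('side','s2')
f=lambda n,p:cv2.resize(cv2.imread(f'pics/{n}.png')[max(int(p[1])-30,0):int(p[1])+30,int(p[0])-30:int(p[0])+30],None,fx=6.5,fy=6.5,interpolation=2)
X=[[640,-302,50]]
cv2.imwrite('pics/v2.png',np.hstack([f('t2',w2px('t2',X)[0]),f('s2',w2px('s2',X)[0])]))"
```

```text
pos [ 694.3 -307.2   74.5] y-head -6.8 j6 1.19 F [-0.2  0.2 -0.1] op 0.125 t 4.6
 turn 0.0 then shift [6.3 0.9 0.2]
```

View pics/v2.png

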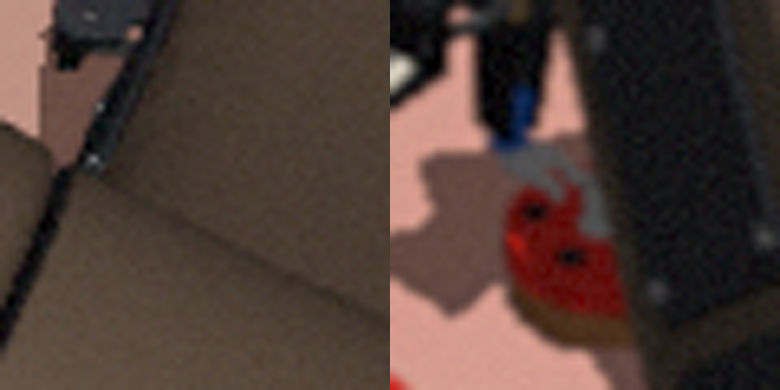

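Viewed 7. The clip is held level, mouth toward spindle 4, with the jaws above the wheel's edge at about (550,180). I lower it and push in slowly.

Call:
apply_moves([
  [1,3.4,0.5,0,0],
  [1,3,0,0,0],
  [1,0,-4,0,0],
  [1,0,-4,0,0],
  [1,0,-4,0,0],
  [1,0,-3,0,0],
  [1,0,-2,0,0],
  [1,0,-2,0,0],
  [1,0,-1,0,0],
  [1,0,0,0,0],
])

```text
t: 5.7
eef_pos: [675.8, -305.4, 68.4]
tcp_rot: [0.828, 1.57, -0.861]
ft_force: [-0.1, -1.7, 0.4]
opening: 0.124
```

Call:
apply_moves([
  [1,0,-1.5,0,0],
  [1,0,-1.5,0,0],
  [1,0,-1.5,0,0],
  [1,0,0,0,0],
])

```text
t: 6.1
eef_pos: [671.6, -304.7, 68.5]
tcp_rot: [1.238, 1.57, -0.45]
ft_force: [2.8, -1.0, -0.5]
opening: 0.125
```

Call:
apply_moves([
  [1,0,-1.5,0,0],
  [1,0,-1.5,0,0],
  [1,0,-1.5,0,0],
  [1,0,0,0,0],
])

```text
t: 6.5
eef_pos: [665.7, -303.9, 67.8]
tcp_rot: [-1.815, 1.568, 2.779]
ft_force: [-2.7, -0.2, -0.0]
opening: 0.124
```

Call:
apply_moves([
  [1,0,-1.5,0,0],
  [1,0,-1.5,0,0],
  [1,0,0,0,0],
])

```text
t: 6.8
eef_pos: [663.3, -303.7, 68.1]
tcp_rot: [-1.691, 1.57, 2.903]
ft_force: [-2.1, -1.3, -1.4]
opening: 0.123
```

Call:
apply_moves([
  [1,0,-1,0,0],
  [1,0,-1,0,0],
  [1,0,0,0,0],
])

```text
t: 7.1
eef_pos: [662.0, -303.7, 68.4]
tcp_rot: [1.083, 1.57, -0.606]
ft_force: [0.5, -1.3, -0.9]
opening: 0.123
```

Call:
apply_moves([
  [1,0,-1,0,0],
  [1,0,0,0,0],
])

```text
t: 7.3
eef_pos: [661.7, -303.7, 68.5]
tcp_rot: [1.295, 1.568, -0.394]
ft_force: [3.6, -2.8, -1.8]
opening: 0.125
```

Call:
apply_moves([
  [1,0,-1,0,0],
  [1,0,0,0,0],
])

```text
t: 7.5
eef_pos: [661.5, -303.6, 68.7]
tcp_rot: [1.333, 1.566, -0.356]
ft_force: [7.3, -3.1, -3.1]
opening: 0.123
```

Call:
apply_moves([
  [0.6,0,1.5,0,0],
  [0.6,0,0,0,0],
  [0.6,0,0,0,0],
  [0.6,0,0,0,0],
  [0.6,-20,0,0,0],
  [0.6,-40,0,0,0],
  [0.6,0,0,0,0],
])

```text
t: 8.2
eef_pos: [663.1, -304.4, 133.6]
tcp_rot: [1.171, 1.563, -0.518]
ft_force: [0.3, 0.0, -0.5]
opening: 0.399
```

```bash
python3 h.py 444.8 -73.8 125 -41.3
```

```text
pos [ 663.1 -304.4  133.6] y-head -6.7 j6 1.17 F [ 0.3  0.  -0.5] op 0.399 t 8.2
 turn 34.6 then shift [   6.3 -316.2  -29.2]
```

Call:
apply_moves([
  [0.6,0,0,0,7],
  [0.6,0,0,0,7],
  [0.6,0,0,0,7],
  [0.6,0,0,0,7],
  [0.6,0,0,0,6.6],
  [0.6,0,-20,-2,0],
  [0.6,0,-30,-2,0],
  [0.6,0,-30,-3,0],
  [0.6,0,-30,-3,0],
  [0.6,0,-30,-3,0],
])

```text
t: 9.2
eef_pos: [563.7, -200.3, 128.0]
tcp_rot: [-1.26, 1.571, 2.731]
ft_force: [0.6, -0.0, -0.5]
opening: 0.399
```

Call:
apply_moves([
  [0.6,0,-30,-3,0],
  [0.6,0,-30,-3,0],
  [0.6,0,-30,-3,0],
  [0.6,0,-30,-2,0],
  [0.6,0,-30,-3,0],
  [0.6,0,-26,-2,0],
  [0.6,6,0,0,0],
  [0.6,0,0,0,0],
  [0.6,0,0,0,0],
])

```text
t: 10.1
eef_pos: [443.9, -73.5, 122.2]
tcp_rot: [1.796, 1.57, -0.497]
ft_force: [0.8, 0.7, 0.1]
opening: 0.397
```

```bash
python3 h.py 444.8 -73.8 22 -41.3
cat > look.py <<'E'
# look.py tag x y z [half px] : both cameras around a point
from h import *
tag,x,y,z=sys.argv[1],*map(float,sys.argv[2:5]); h=int(sys.argv[5]) if len(sys.argv)>5 else 30
def f(n):
    snap({'t':'top','s':'side'}[n],n+tag); p=w2px(n+tag,[[x,y,z]])[0].astype(int); p=np.clip(p,h,[640-h,400-h]); print(n,p-h,'scale',390/2/h)
    return cv2.resize(cv2.imread(f'pics/{n+tag}.png')[p[1]-h:p[1]+h,p[0]-h:p[0]+h],(390,390),interpolation=2)
cv2.imwrite(f'pics/v{tag}.png',np.hstack([f('t'),f('s')]))
E
python3 look.py 3 600 -200 40 60; python3 -c "
from h import *
for n in('t3','s3'):
  for c in((463,227,-94.3),(452.4,85.8,-25),(444.8,-73.8,-41.3)): print(n,c,fittab(n,c[0],c[1],np.radians(c[2])))"
```

```text
pos [443.9 -73.5 122.2] y-head -41.4 j6 1.98 F [0.8 0.7 0.1] op 0.397 t 10.1
 turn -0.1 then shift [100.2   0.8  -0.3]
t [325 126] scale 3.25
s [301 108] scale 3.25
t3 (463, 227, -94.3) (array([463.4, 229.6]), np.float64(12.4))
t3 (452.4, 85.8, -25) (array([452.2,  85.1]), np.float64(6.8))
t3 (444.8, -73.8, -41.3) (array([442.3, -64.7]), np.float64(29.3))
s3 (463, 227, -94.3) (array([464.4, 228.5]), np.float64(42.0))
s3 (452.4, 85.8, -25) (array([452.4,  82.4]), np.float64(35.3))
s3 (444.8, -73.8, -41.3) (array([444.4, -71.9]), np.float64(19.6))
```

View pics/v3.png

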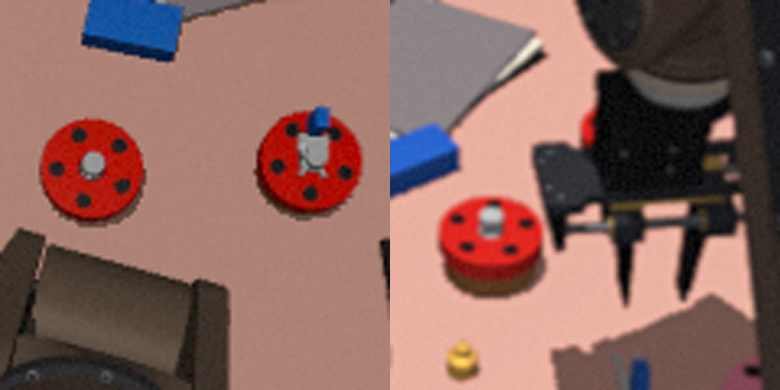

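Viewed 8. The clip sits flat on wheel 4 around the spindle (top half, about (315,150)). Wheel 3 is bare at (92,165), and clip 3 is still under the gripper. I grip clip 3.

Call:
apply_moves([
  [0.6,30,0.8,-0.3,0],
  [0.6,30,0,0,0],
  [0.6,27,0,0,0],
  [0.6,12,0,0,0],
  [0.6,0,0,0,0],
  [1,0,0,0,0],
  [1,0,0,0,0],
  [1,0,0,0,0],
  [1,0,0,0,0],
])

```text
t: 11.1
eef_pos: [444.3, -73.4, 23.8]
tcp_rot: [1.932, 1.569, -0.361]
ft_force: [0.4, 0.3, 2.4]
opening: 0.125
```

```bash
cat > ins.py <<'E'
from h import *
# ins.py sx sy : pre-insert pose 64 mm behind spindle along clip heading (arg3 sign of tool y)
sx,sy,sg=map(float,sys.argv[1:4]); R=Ro.from_euler('xyz',status.state()['tcp_rot']).as_matrix(); d=R[:2,1]*sg/np.hypot(*R[:2,1])
q=np.array([sx,sy])-64*d; print('pre',q.round(1)); go(q[0],q[1],68.2)
E
python3 ins.py 631 -107.5 1
```

```text
pre [583.  -65.2]
pos [444.3 -73.4  23.8] y-head -41.3 j6 1.98 F [0.4 0.3 2.4] op 0.125 t 11.1
 turn 0.0 then shift [-44.2  98.7 -97.7]
```

Call:
apply_moves([
  [1,-30,0,0,0],
  [1,-40,0,0,0],
  [1,0,16,-16,0],
  [1,0,20,-20,0],
  [1,0,20,-20,0],
  [1,0,20,-20,0],
  [1,0,22.5,-21.5,0],
  [1,10,0,0,0],
  [1,5,0,0,0],
  [1,0,0,0,0],
])

```text
t: 12.1
eef_pos: [580.9, -65.0, 77.4]
tcp_rot: [-1.034, 1.568, 2.957]
ft_force: [0.2, -0.6, -0.4]
opening: 0.124
```

```bash
python3 ins.py 631 -107.5 1
```

```text
pre [583.  -65.2]
pos [580.9 -65.   77.4] y-head -41.3 j6 2.07 F [ 0.2 -0.6 -0.4] op 0.124 t 12.1
 turn 0.0 then shift [ 9.2  1.7 -1.2]
```

Call:
apply_moves([
  [1,5,1.5,-0.7,0],
  [1,4.5,0,0,0],
  [1,0,0,0,0],
])

```text
t: 12.4
eef_pos: [583.5, -65.6, 68.3]
tcp_rot: [-0.977, 1.57, 3.013]
ft_force: [0.5, -0.9, -0.2]
opening: 0.126
```

```bash
python3 ins.py 631 -107.5 1;python3 look.py 4 631 -107.5 50 30
```

```text
pre [583.  -65.2]
pos [583.5 -65.6  68.3] y-head -41.4 j6 2.07 F [ 0.5 -0.9 -0.2] op 0.126 t 12.4
 turn 0.0 then shift [ 0.1 -0.7  0. ]
t [322 146] scale 6.5
s [301 146] scale 6.5
```

View pics/v4.png

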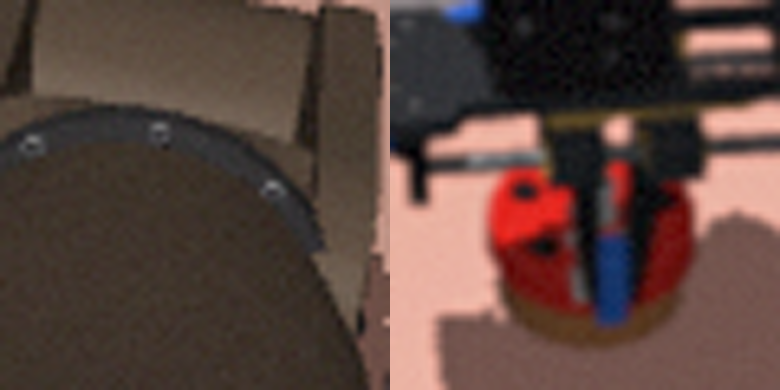

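Viewed 9. The side view shows the tab at (612,280) between the fingers, lined up with the spindle behind it at (607,205). I push.

Call:
apply_moves([
  [1,0,4,0,0],
  [1,0,4,0,0],
  [1,0,4,0,0],
  [1,0,3,0,0],
  [1,0,2,0,0],
  [1,0,2,0,0],
  [1,0,1,0,0],
  [1,0,0,0,0],
])

```text
t: 13.3
eef_pos: [598.8, -78.9, 68.6]
tcp_rot: [-0.773, 1.57, -3.066]
ft_force: [0.1, -0.8, -0.8]
opening: 0.127
```

Call:
apply_moves([
  [1,0,1.5,0,0],
  [1,0,1.5,0,0],
  [1,0,1.5,0,0],
  [1,0,0,0,0],
])

```text
t: 13.7
eef_pos: [601.9, -81.6, 68.4]
tcp_rot: [-1.132, 1.569, 2.859]
ft_force: [-4.5, 2.0, -1.4]
opening: 0.122
```

Call:
apply_moves([
  [1,0,1.5,0,0],
  [1,0,1.5,0,0],
  [1,0,1.5,0,0],
  [1,0,0,0,0],
])

```text
t: 14.1
eef_pos: [606.7, -85.3, 69.0]
tcp_rot: [1.882, 1.568, -0.41]
ft_force: [0.6, -1.9, -0.8]
opening: 0.125
```

Call:
apply_moves([
  [1,0,1.5,0,0],
  [1,0,1.5,0,0],
  [1,0,0,0,0],
])

```text
t: 14.4
eef_pos: [608.6, -87.2, 68.9]
tcp_rot: [1.852, 1.569, -0.441]
ft_force: [1.1, -4.4, -1.2]
opening: 0.126
```

Call:
apply_moves([
  [1,0,1,0,0],
  [1,0,1,0,0],
  [1,0,0,0,0],
])

```text
t: 14.7
eef_pos: [609.5, -88.1, 68.7]
tcp_rot: [0.157, 1.571, -2.135]
ft_force: [-0.6, -2.3, -0.8]
opening: 0.127
```

Call:
apply_moves([
  [1,0,1,0,0],
  [1,0,0,0,0],
])

```text
t: 14.9
eef_pos: [610.0, -88.7, 68.6]
tcp_rot: [-1.006, 1.57, 2.985]
ft_force: [-1.9, -2.4, -1.1]
opening: 0.125
```

Call:
apply_moves([
  [1,0,1,0,0],
  [1,0,1,0,0],
  [1,0,0,0,0],
])

```text
t: 15.2
eef_pos: [610.4, -89.1, 68.4]
tcp_rot: [-1.252, 1.567, 2.739]
ft_force: [-7.1, 3.5, 2.7]
opening: 0.122
```

Call:
apply_moves([
  [0.6,0,-1.5,0,0],
  [0.6,0,0,0,0],
  [0.6,0,0,0,0],
  [0.6,0,0,0,0],
  [0.6,-20,0,0,0],
  [0.6,-40,0,0,0],
  [0.6,0,0,0,0],
])

```text
t: 15.9
eef_pos: [612.7, -89.6, 133.1]
tcp_rot: [2.033, 1.563, -0.26]
ft_force: [0.2, 0.0, 0.2]
opening: 0.397
```

```bash
python3 h.py 452.3 85.2 122 -25
```

```text
pos [612.7 -89.6 133.1] y-head -41.3 j6 2.04 F [0.2 0.  0.2] op 0.397 t 15.9
 turn -16.3 then shift [   9.7 -219.3  -90.6]
```

Call:
apply_moves([
  [0.6,0,0,0,-8],
  [0.6,0,0,0,-8.3],
  [0.6,0,-20,-8,0],
  [0.6,0,-29,-12,0],
  [0.6,0,-29,-12,0],
  [0.6,0,-29,-12,0],
  [0.6,0,-29,-12,0],
  [0.6,0,-29,-12,0],
  [0.6,0,-29,-12,0],
  [0.6,7,-25,-10,0],
])

```text
t: 16.9
eef_pos: [449.6, 86.1, 122.0]
tcp_rot: [2.044, 1.569, 0.037]
ft_force: [0.1, 0.8, 0.4]
opening: 0.404
```

Call:
apply_moves([
  [0.6,0,0,0,0],
  [0.6,0,0,0,0],
  [0.6,0,0,0,0],
])

```text
t: 17.2
eef_pos: [451.1, 84.8, 121.8]
tcp_rot: [1.882, 1.57, -0.126]
ft_force: [0.6, -0.5, -0.1]
opening: 0.399
```

```bash
python3 h.py 452.3 85.2 23 -25; python3 look.py 5 560 -20 40 60; python3 -c "
from h import *
for n in('t5','s5'):
  for c in((463,227,-94.3),(452.4,85.8,-25)): print(n,c,fittab(n,c[0],c[1],np.radians(c[2])))"
```

```text
pos [451.1  84.8 121.8] y-head -25.1 j6 2.05 F [ 0.6 -0.5 -0.1] op 0.399 t 17.2
 turn -0.1 then shift [98.8  0.8 -0.9]
t [262 142] scale 3.25
s [269 147] scale 3.25
t5 (463, 227, -94.3) (array([444.1, 218.3]), np.float64(38.7))
t5 (452.4, 85.8, -25) (array([422.1,  10.5]), np.float64(0.0))
s5 (463, 227, -94.3) (array([464.4, 228.5]), np.float64(41.0))
s5 (452.4, 85.8, -25) (array([451.,  84.]), np.float64(26.9))
```

View pics/v5.png

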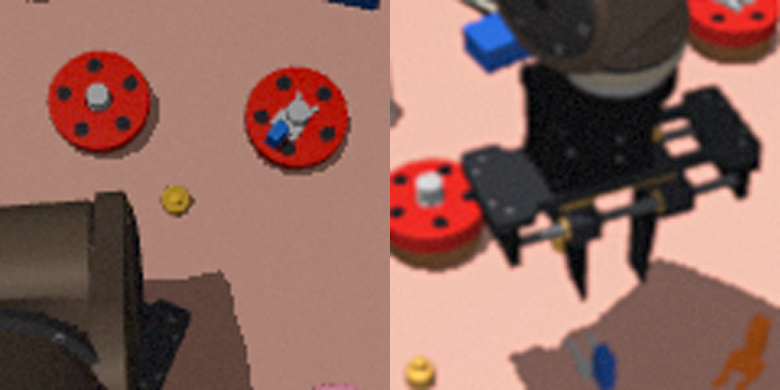

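Viewed 10. Clip 3 is home on wheel 3 (jaws past the head, about (298,110)). Clip 2 lies below the open fingers at (595,365). I grip it.

Call:
apply_moves([
  [0.6,30,0.8,-0.7,0],
  [0.6,30,0,0,0],
  [0.6,27,0,0,0],
  [0.6,12,0,0,0],
  [0.6,0,0,0,0],
  [1,0,0,0,0],
  [1,0,0,0,0],
  [1,0,0,0,0],
  [1,0,0,0,0],
])

```text
t: 18.2
eef_pos: [451.6, 85.5, 23.3]
tcp_rot: [1.977, 1.57, -0.031]
ft_force: [-0.0, 0.4, 3.4]
opening: 0.124
```

```bash
python3 ins.py 651.6 64.8 1
```

```text
pre [593.6  91.9]
pos [451.6  85.5  23.3] y-head -25.0 j6 2.05 F [-0.   0.4  3.4] op 0.124 t 18.2
 turn 0.0 then shift [-44.7 126.  -65.9]
```

Call:
apply_moves([
  [1,-30,0,0,0],
  [1,-40,0,0,0],
  [1,0,16,-9,0],
  [1,0,25,-13,0],
  [1,0,25,-13,0],
  [1,0,25,-13,0],
  [1,0,20,-11,0],
  [1,0,15,-7,0],
  [1,10,0,0,0],
  [1,5,0,0,0],
])

```text
t: 19.2
eef_pos: [592.4, 91.9, 76.6]
tcp_rot: [-1.037, 1.569, -3.045]
ft_force: [-0.2, -0.1, -0.4]
opening: 0.117
```

Call:
apply_moves([
  [1,5,0,0,0],
  [1,4.5,0,0,0],
  [1,0,0,0,0],
  [1,0,0,0,0],
])

```text
t: 19.6
eef_pos: [593.3, 91.9, 68.3]
tcp_rot: [-0.2, 1.571, -2.208]
ft_force: [0.3, -0.3, 0.0]
opening: 0.124
```

```bash
python3 ins.py 651.6 64.8 1
```

```text
pre [593.6  91.9]
pos [593.3  91.9  68.3] y-head -25.0 j6 2.05 F [ 0.3 -0.3  0. ] op 0.124 t 19.6
 turn 0.0 then shift [ 0.1  0.3 -0.1]
```

Call:
apply_moves([
  [1,0,4,0,0],
  [1,0,4,0,0],
  [1,0,4,0,0],
  [1,0,3,0,0],
  [1,0,2,0,0],
  [1,0,2,0,0],
  [1,0,1,0,0],
  [1,0,0,0,0],
])

```text
t: 20.4
eef_pos: [611.6, 83.4, 68.2]
tcp_rot: [0.739, 1.571, -1.269]
ft_force: [-0.2, 0.5, -0.1]
opening: 0.124
```

Call:
apply_moves([
  [1,0,1.5,0,0],
  [1,0,1.5,0,0],
  [1,0,1.5,0,0],
  [1,0,0,0,0],
])

```text
t: 20.8
eef_pos: [615.0, 81.7, 67.9]
tcp_rot: [-1.196, 1.569, 3.079]
ft_force: [-4.0, 2.9, -0.4]
opening: 0.124
```

Call:
apply_moves([
  [1,0,1.5,0,0],
  [1,0,1.5,0,0],
  [1,0,1.5,0,0],
  [1,0,0,0,0],
])

```text
t: 21.2
eef_pos: [620.5, 79.4, 68.4]
tcp_rot: [1.843, 1.569, -0.165]
ft_force: [-0.1, 0.1, -1.0]
opening: 0.124
```

Call:
apply_moves([
  [1,0,1.5,0,0],
  [1,0,1.5,0,0],
  [1,0,0,0,0],
])

```text
t: 21.5
eef_pos: [623.3, 78.1, 68.4]
tcp_rot: [1.861, 1.569, -0.147]
ft_force: [2.7, -1.4, -0.8]
opening: 0.124
```

Call:
apply_moves([
  [1,0,1,0,0],
  [1,0,1,0,0],
  [1,0,0,0,0],
])

```text
t: 21.8
eef_pos: [624.5, 77.4, 68.3]
tcp_rot: [1.655, 1.57, -0.353]
ft_force: [1.9, -1.8, -1.0]
opening: 0.123
```

Call:
apply_moves([
  [1,0,1,0,0],
  [1,0,1,0,0],
  [1,0,0,0,0],
])

```text
t: 22.1
eef_pos: [625.6, 76.8, 68.1]
tcp_rot: [-1.195, 1.57, 3.08]
ft_force: [-0.8, 0.3, -0.2]
opening: 0.121
```

Call:
apply_moves([
  [1,0,1,0,0],
  [1,0,1,0,0],
  [1,0,0,0,0],
])

```text
t: 22.4
eef_pos: [626.0, 76.6, 67.9]
tcp_rot: [-1.277, 1.566, 2.999]
ft_force: [-8.0, 4.9, 3.4]
opening: 0.128
```

Call:
apply_moves([
  [0.6,0,-1.5,0,0],
  [0.6,0,0,0,0],
  [0.6,0,0,0,0],
  [0.6,0,0,0,0],
  [0.6,-20,0,0,0],
  [0.6,-40,0,0,0],
  [0.6,0,0,0,0],
  [0.6,0,0,0,0],
])

```text
t: 23.2
eef_pos: [626.9, 76.4, 129.0]
tcp_rot: [1.961, 1.569, -0.047]
ft_force: [0.6, -0.3, -1.1]
opening: 0.4
```

```bash
python3 h.py 463.8 228.3 122 -94.3
```

```text
pos [626.9  76.4 129. ] y-head -25.0 j6 2.02 F [ 0.6 -0.3 -1.1] op 0.4 t 23.2
 turn -110.7 then shift [   6.7  139.2 -174. ]
```

Call:
apply_moves([
  [0.6,0,0,0,-8],
  [0.6,0,0,0,-8],
  [0.6,0,0,0,-8],
  [0.6,0,0,0,-8],
  [0.6,0,0,0,-8],
  [0.6,0,0,0,-8],
  [0.6,0,0,0,-8],
  [0.6,0,0,0,-8],
  [0.6,0,0,0,-8],
  [0.6,0,0,0,-8],
])

```text
t: 24.2
eef_pos: [626.0, 76.4, 126.8]
tcp_rot: [-2.459, 1.569, -3.065]
ft_force: [-0.0, -0.2, 0.7]
opening: 0.399
```

Call:
apply_moves([
  [0.6,0,0,0,-8],
  [0.6,0,0,0,-8],
  [0.6,0,0,0,-8],
  [0.6,0,0,0,-6.7],
  [0.6,0,20,-25,0],
  [0.6,0,25,-30,0],
  [0.6,0,25,-30,0],
  [0.6,0,25,-30,0],
  [0.6,7,25,-30,0],
  [0.6,0,19,-29,0],
])

```text
t: 25.2
eef_pos: [461.6, 229.1, 119.7]
tcp_rot: [-2.71, 1.568, -2.785]
ft_force: [0.7, 1.0, 0.1]
opening: 0.397
```

Call:
apply_moves([
  [0.6,0,0,0,0],
  [0.6,0,0,0,0],
  [0.6,0,0,0,0],
])

```text
t: 25.5
eef_pos: [464.1, 227.9, 120.8]
tcp_rot: [-2.005, 1.571, -2.081]
ft_force: [0.8, -1.0, 0.5]
opening: 0.4
```

```bash
python3 h.py 463.8 228.3 23 -94.3; python3 look.py 6 560 140 40 60; python3 -c "
from h import *
for n in('t6','s6'):
  for c in((463,227,-94.3),): print(n,c,fittab(n,c[0],c[1],np.radians(c[2])))"
```

```text
pos [464.1 227.9 120.8] y-head 85.6 j6 0.41 F [ 0.8 -1.   0.5] op 0.4 t 25.5
 turn -0.1 then shift [97.8  0.4 -0.4]
t [205 144] scale 3.25
s [225 182] scale 3.25
t6 (463, 227, -94.3) (array([463.7, 226.7]), np.float64(14.9))
s6 (463, 227, -94.3) (array([464.6, 228.7]), np.float64(30.4))
```

View pics/v6.png

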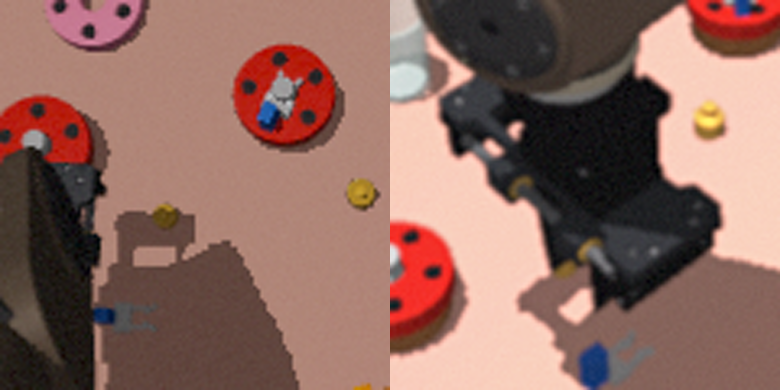

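Viewed 11. Clip 2 is home on wheel 2 (about (283,90)). Clip 1 is undisturbed at (110,315). I grip it.

Call:
apply_moves([
  [0.6,30,0.4,-0.4,0],
  [0.6,30,0,0,0],
  [0.6,26,0,0,0],
  [0.6,12,0,0,0],
  [0.6,0,0,0,0],
  [1,0,0,0,0],
  [1,0,0,0,0],
  [1,0,0,0,0],
  [1,0,0,0,0],
])

```text
t: 26.5
eef_pos: [463.4, 228.8, 23.9]
tcp_rot: [0.339, 1.57, 0.263]
ft_force: [0.9, 0.8, 5.6]
opening: 0.124
```

```bash
python3 ins.py 611.5 280.2 -1
```

```text
pre [616.3 344. ]
pos [463.4 228.8  23.9] y-head 85.7 j6 0.41 F [0.9 0.8 5.6] op 0.124 t 26.5
 turn 0.0 then shift [-44.  126.5 143.8]
```

Call:
apply_moves([
  [1,-30,0,0,0],
  [1,-40,0,0,0],
  [1,0,18,20,0],
  [1,0,25,28,0],
  [1,0,25,28,0],
  [1,0,25,28,0],
  [1,0,20,23,0],
  [1,0,13.5,16.8,0],
  [1,10,0,0,0],
  [1,5,0,0,0],
])

```text
t: 27.5
eef_pos: [615.3, 343.6, 76.9]
tcp_rot: [-2.571, 1.569, -2.647]
ft_force: [0.1, -0.4, -1.4]
opening: 0.127
```

Call:
apply_moves([
  [1,5,0,0,0],
  [1,4.5,0,0,0],
  [1,0,0,0,0],
  [1,0,0,0,0],
])

```text
t: 27.9
eef_pos: [616.1, 343.8, 68.9]
tcp_rot: [-0.422, 1.571, -0.498]
ft_force: [0.4, -0.9, 0.1]
opening: 0.125
```

```bash
python3 ins.py 611.5 280.2 -1
```

```text
pre [616.4 344. ]
pos [616.1 343.8  68.9] y-head 85.6 j6 0.49 F [ 0.4 -0.9  0.1] op 0.125 t 27.9
 turn 0.0 then shift [0.7 0.3 0.3]
```

Call:
apply_moves([
  [1,0,-4,0,0],
  [1,0,-4,0,0],
  [1,0,-4,0,0],
  [1,0,-3,0,0],
  [1,0,-2,0,0],
  [1,0,-2,0,0],
  [1,0,-1,0,0],
  [1,0,0,0,0],
])

```text
t: 28.7
eef_pos: [614.6, 323.9, 68.7]
tcp_rot: [-1.27, 1.571, -1.346]
ft_force: [-0.2, 0.5, -0.8]
opening: 0.118
```

Call:
apply_moves([
  [1,0,-1.5,0,0],
  [1,0,-1.5,0,0],
  [1,0,-1.5,0,0],
  [1,0,0,0,0],
])

```text
t: 29.1
eef_pos: [614.3, 319.8, 68.8]
tcp_rot: [0.906, 1.57, 0.83]
ft_force: [0.3, 3.3, -1.2]
opening: 0.123
```

Call:
apply_moves([
  [1,0,-1.5,0,0],
  [1,0,-1.5,0,0],
  [1,0,-1.5,0,0],
  [1,0,0,0,0],
])

```text
t: 29.5
eef_pos: [613.8, 314.1, 68.5]
tcp_rot: [-2.082, 1.569, -2.158]
ft_force: [-1.1, -2.6, -0.3]
opening: 0.118
```

Call:
apply_moves([
  [1,0,-1.5,0,0],
  [1,0,-1.5,0,0],
  [1,0,0,0,0],
])

```text
t: 29.8
eef_pos: [613.6, 311.4, 68.6]
tcp_rot: [-2.057, 1.57, -2.133]
ft_force: [-2.1, -2.0, -0.6]
opening: 0.121
```

Call:
apply_moves([
  [1,0,-1,0,0],
  [1,0,-1,0,0],
  [1,0,0,0,0],
])

```text
t: 30.1
eef_pos: [613.6, 310.1, 68.8]
tcp_rot: [0.568, 1.57, 0.493]
ft_force: [-0.9, -0.0, -0.4]
opening: 0.123
```

Call:
apply_moves([
  [1,0,-1,0,0],
  [1,0,-1,0,0],
  [1,0,0,0,0],
])

```text
t: 30.4
eef_pos: [613.6, 309.3, 68.9]
tcp_rot: [1.075, 1.568, 0.999]
ft_force: [0.1, 8.1, -1.4]
opening: 0.122
```

Home: the force rises and the motion stalls. I release, then go to the plug.

Call:
apply_moves([
  [0.6,0,1.5,0,0],
  [0.6,0,0,0,0],
  [0.6,0,0,0,0],
  [0.6,0,0,0,0],
  [0.6,-20,0,0,0],
  [0.6,-40,0,0,0],
  [0.6,0,0,0,0],
  [0.6,0,0,0,0],
])

```text
t: 31.2
eef_pos: [613.7, 309.5, 129.5]
tcp_rot: [0.341, 1.569, 0.266]
ft_force: [-0.2, 0.2, 0.2]
opening: 0.4
```

```bash
python3 h.py 520 399.5 130 85.6
python3 - <<'E'
from h import *
snap('top','t7');snap('side','s7')
def tile(n,X,h):
    p=w2px(n,[X])[0].astype(int);p=np.clip(p,h,[640-h,400-h]);print(n,p-h)
    return cv2.resize(cv2.imread(f'pics/{n}.png')[p[1]-h:p[1]+h,p[0]-h:p[0]+h],(260,260),interpolation=2)
P=[[611,300,50],[520,400,50],[518,-398,34]]
cv2.imwrite('pics/v7.png',np.vstack([np.hstack([tile(n,X,20) for X in P]) for n in('t7','s7')]))
E
```

```text
pos [613.7 309.5 129.5] y-head 85.7 j6 0.45 F [-0.2  0.2  0.2] op 0.4 t 31.2
 turn 0.1 then shift [  -0.6   82.5 -100.4]
t7 [188 167]
t7 [152 200]
t7 [437 193]
s7 [197 247]
s7 [185 301]
s7 [404 130]
```

View pics/v7.png

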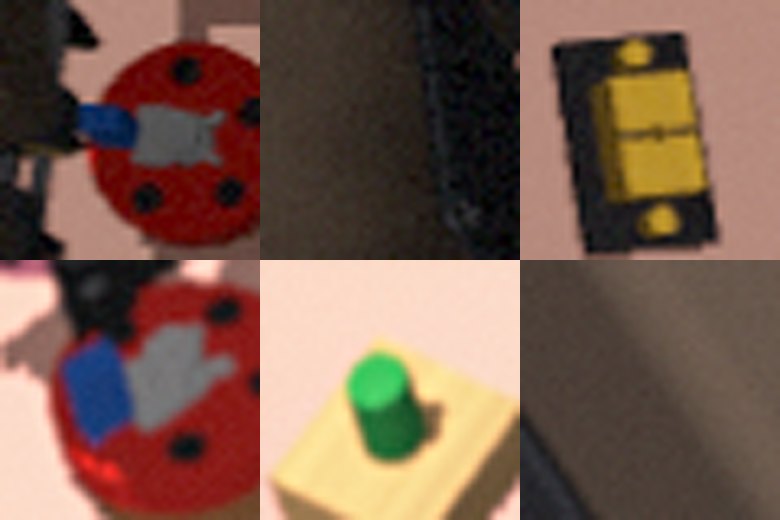

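Viewed 12. Clip 1 is home on wheel 1. The plug stands in its block, with its top at side tile (379,381) and foot at about (393,434). The key hole is at top tile (657,132). Before moving I check the key in the side view from t0 and the plug geometry.

Run:
```python
from h import *
print('plug top side',px2w('s7',[(202.9,319.2)],[66]).round(1),'foot',px2w('s7',[(205,327.6)],[30]).round(1),'top cam',px2w('t0',[(170.1,219.9)],[66]).round(1))
print('hole top',px2w('t7',[(457.65,212.9)],34).round(1), px2w('t7',np.array([(610,80),(690,70),(707,190),(620,200)])*[1/6.5,1/6.5]+[437-80-.5+.1,192.6],34).round(1).tolist())
p=w2px('s0',[[518,-398,34]])[0].astype(int);print(p-20); crop('s0',p[0]-20,p[1]-20,p[0]+20,p[1]+20,13,'k')
```

```text
plug top side [[518.6 403.4  66. ]] foot [[522.5 403.3  30. ]] top cam [[520.8 400.   66. ]]
hole top [[ 520.2 -398.4   34. ]] [[543.6, -380.4, 34.0], [546.9, -415.7, 34.0], [494.2, -417.5, 34.0], [491.2, -379.4, 34.0]]
[404 130]
```

View pics/k.png

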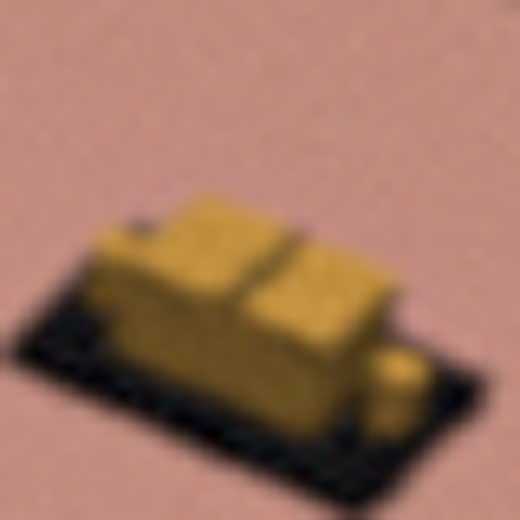

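Viewed 13. The side view shows the middle of the key's slot, and so the hole, at about crop (270,267).

```bash
python3 - <<'E'
from h import *
print(px2w('s0',[(424.3,150.1)],34).round(1))
g=cv2.inRange(cv2.cvtColor(cv2.imread('pics/s7.png'),cv2.COLOR_BGR2HSV),(50,100,40),(85,255,255)); g[:300]=0;g[:,:190]=0;g[:,225:]=0
gt=cv2.inRange(cv2.cvtColor(cv2.imread('pics/t0.png'),cv2.COLOR_BGR2HSV),(50,100,40),(85,255,255)); gt[:,180:]=0;gt[:,:160]=0;gt[:210]=0;gt[230:]=0
a=np.linspace(0,2*np.pi,30)
for n,m in(('s7',g),('t0',gt)):
    S=8;v,u=np.nonzero(m);o=np.array([u.mean()-20,v.mean()-20]).astype(int);sub=m[o[1]:o[1]+40,o[0]:o[0]+40]/255.
    def cost(p):
        X=[[p[0]+10*np.cos(t),p[1]+10*np.sin(t),z] for t in a for z in(30,66)]
        h=cv2.convexHull(((w2px(n,X)-o+.5)*S).astype(np.float32)).astype(int);im=np.zeros((320,320),np.float32);cv2.fillPoly(im,[h],1.)
        return ((cv2.resize(im,(40,40),interpolation=cv2.INTER_AREA)-sub)**2).sum()
    r=minimize(cost,[520,402],method='Nelder-Mead',options=dict(initial_simplex=[[515,398],[525,400],[520,407]]));print(n,r.x,r.fun,sub.sum())
E
python3 h.py 520.5 402 130 85.6
```

```text
[[ 519.1 -398.2   34. ]]
s7 [522.46582031 402.45410156] 46.448974609375 124.0
t0 [520.60216188 401.27527475] 22.82666015625 51.0
pos [613.1 309.3 127.9] y-head 85.7 j6 0.45 F [-1.4  0.9 -1. ] op 0.401 t 31.3
 turn 0.1 then shift [ -2.1  85.4 -99.4]
```

Call:
apply_moves([
  [0.6,0,17,-20,0],
  [0.6,0,17,-20,0],
  [0.6,0,17,-20,0],
  [0.6,0,17,-20,0],
  [0.6,0,17,-19,0],
  [0.6,20,0,0,0],
  [0.6,25,0,0,0],
  [0.6,0,0,0,0],
  [0.6,0,0,0,0],
])

```text
t: 32.2
eef_pos: [521.1, 401.6, 83.1]
tcp_rot: [-2.46, 1.569, -2.536]
ft_force: [0.7, -0.2, -0.2]
opening: 0.4
```

```bash
python3 h.py 521 401.8 46 85.6
```

```text
pos [521.1 401.6  83.1] y-head 85.6 j6 0.63 F [ 0.7 -0.2 -0.2] op 0.4 t 32.2
 turn 0.0 then shift [37.1  0.3 -0. ]
```

Call:
apply_moves([
  [0.6,15,0,0,0],
  [0.6,15,0,0,0],
  [0.6,7,0,0,0],
  [1,0,0,0,0],
  [1,0,0,0,0],
  [1,0,0,0,0],
  [1,0,0,0,0],
])

```text
t: 32.9
eef_pos: [521.4, 401.9, 47.2]
tcp_rot: [0.523, 1.57, 0.447]
ft_force: [0.6, -0.1, -0.0]
opening: 0.206
```

Call:
apply_moves([
  [0.6,0,0,0,0],
  [0.6,0,0,0,0],
  [0.6,0,0,0,0],
  [0.6,0,0,0,8],
  [0.6,0,0,0,8],
  [0.6,0,0,0,8],
  [0.6,0,0,0,8],
  [0.6,0,0,0,8],
  [0.6,0,0,0,8],
  [0.6,0,0,0,8],
])

```text
t: 33.9
eef_pos: [521.3, 401.8, 46.7]
tcp_rot: [0.825, 1.571, -0.234]
ft_force: [-0.6, 0.1, -0.5]
opening: 0.399
```

Call:
apply_moves([
  [0.6,0,0,0,8],
  [0.6,0,0,0,8],
  [0.6,0,0,0,8],
  [0.6,0,0,0,6],
  [0.6,0,0,0,0],
  [1,0,0,0,0],
  [1,0,0,0,0],
  [1,0,0,0,0],
  [1,0,0,0,0],
])

```text
t: 34.8
eef_pos: [521.2, 401.8, 46.7]
tcp_rot: [-0.252, 1.571, -1.828]
ft_force: [-0.4, -0.5, 0.8]
opening: 0.207
```

```bash
python3 h.py 519.4 -398.3 100
```

```text
pos [521.2 401.8  46.7] y-head -0.3 j6 2.13 F [-0.4 -0.5  0.8] op 0.207 t 34.8
 turn 0.0 then shift [-53.2   2.3 800.1]
```

Call:
apply_moves([
  [1,-20,0,0,0],
  [1,-35,0,0,0],
  [1,-35,0,0,0],
  [1,0,0,20,0],
  [1,0,0,30,0],
  [1,0,0,40,0],
  [1,0,0,40,0],
  [1,0,0,40,0],
  [1,0,0,40,0],
  [1,0,0,40,0],
])

```text
t: 35.8
eef_pos: [519.5, 150.3, 136.8]
tcp_rot: [1.245, 1.571, -0.331]
ft_force: [0.9, -0.6, 0.1]
opening: 0.206
```

Call:
apply_moves([
  [1,0,0,40,0],
  [1,0,0,40,0],
  [1,0,0,40,0],
  [1,0,0,40,0],
  [1,0,0,40,0],
  [1,0,0,40,0],
  [1,0,0,40,0],
  [1,0,0,40,0],
  [1,0,0,40,0],
  [1,0,0,40,0],
])

```text
t: 36.8
eef_pos: [517.0, -249.9, 136.8]
tcp_rot: [0.738, 1.571, -0.838]
ft_force: [1.3, 0.8, -0.1]
opening: 0.206
```

Call:
apply_moves([
  [1,0,0,40,0],
  [1,0,0,40,0],
  [1,0,0,40,0],
  [1,0,0,20,0],
  [1,0,0,10,0],
  [1,0,0,0,0],
  [1,0,0,0,0],
  [1,0,0,0,0],
])

```text
t: 37.6
eef_pos: [516.6, -396.9, 136.9]
tcp_rot: [-2.389, 1.57, 2.319]
ft_force: [0.1, 0.3, 0.1]
opening: 0.207
```

```bash
python3 h.py 519.4 -398.3 100
```

```text
pos [ 516.6 -396.9  136.9] y-head -0.3 j6 0.82 F [0.1 0.3 0.1] op 0.207 t 37.6
 turn 0.0 then shift [36.9  2.8  1.4]
```

Call:
apply_moves([
  [1,20,2.8,1.4,0],
  [1,20,0,0,0],
  [1,15,0,0,0],
  [1,0,0,0,0],
  [1,0,0,0,0],
])

```text
t: 38.1
eef_pos: [519.5, -399.3, 82.1]
tcp_rot: [0.153, 1.571, -1.424]
ft_force: [-0.2, 1.0, 0.7]
opening: 0.202
```

```bash
python3 h.py 519.4 -398.3 80; python3 look.py 8 519 -398 45 25; python3 -c "
from h import *
print(w2px('s8',[[519.4,-398.3,43],[519.4,-398.3,34],[519.4,-398.3,65]]), w2px('t8',[[519.4,-398.3,43]]))"
```

```text
pos [ 519.5 -399.3   82.1] y-head -0.3 j6 0.82 F [-0.2  1.   0.7] op 0.202 t 38.1
 turn 0.0 then shift [ 2.1 -0.1 -1. ]
t [433 187] scale 7.8
s [399 122] scale 7.8
[[424.72789109 147.60879682]
 [424.22787709 150.04110085]
 [425.97116167 141.56381459]] [[458.81208758 212.66584434]]
```

View pics/v8.png

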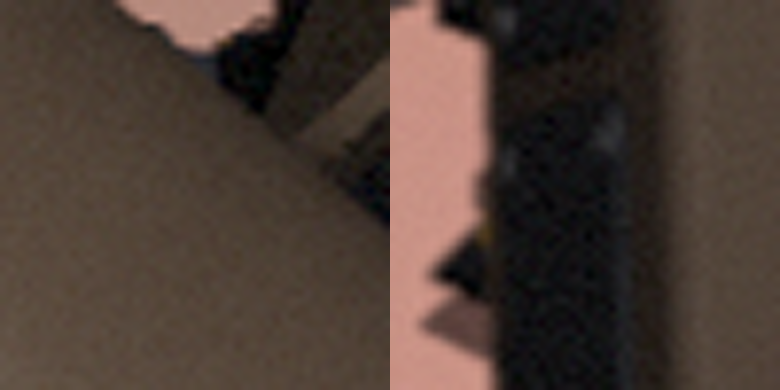

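Viewed 14. The arm hides the key in both cameras, so I insert by force.

Call:
apply_moves([
  [1,4,0,-0.5,0],
  [1,4,0,0,0],
  [1,2,0,0,0],
  [1,2,0,0,0],
  [1,0,0,0,0],
])

```text
t: 38.7
eef_pos: [519.1, -399.0, 69.4]
tcp_rot: [-2.194, 1.57, 2.512]
ft_force: [-0.1, -0.1, -0.2]
opening: 0.205
```

Call:
apply_moves([
  [1,1,0,0,0],
  [1,1,0,0,0],
  [1,0,0,0,0],
])

```text
t: 39.0
eef_pos: [519.2, -399.1, 67.7]
tcp_rot: [-1.072, 1.571, -2.649]
ft_force: [-0.1, 0.4, -1.1]
opening: 0.209
```

Call:
apply_moves([
  [1,2,0,0,0],
  [1,2,0,0,0],
  [1,2,0,0,0],
  [1,0,0,0,0],
])

```text
t: 39.4
eef_pos: [519.1, -399.0, 61.3]
tcp_rot: [-2.184, 1.57, 2.523]
ft_force: [0.4, 0.2, 0.2]
opening: 0.202
```

Call:
apply_moves([
  [1,2,0,0,0],
  [1,2,0,0,0],
  [1,2,0,0,0],
  [1,0,0,0,0],
])

```text
t: 39.8
eef_pos: [519.1, -399.0, 55.4]
tcp_rot: [-2.192, 1.57, 2.514]
ft_force: [-0.6, -0.6, -0.1]
opening: 0.211
```

Call:
apply_moves([
  [1,1,0,0,0],
  [1,1,0,0,0],
  [1,1,0,0,0],
  [1,0,0,0,0],
])

```text
t: 40.2
eef_pos: [519.2, -399.1, 52.6]
tcp_rot: [-1.64, 1.571, 3.066]
ft_force: [0.3, -0.5, -0.3]
opening: 0.202
```

Call:
apply_moves([
  [1,1,0,0,0],
  [1,1,0,0,0],
  [1,0,0,0,0],
])

```text
t: 40.5
eef_pos: [519.2, -399.1, 50.7]
tcp_rot: [0.431, 1.571, -1.146]
ft_force: [0.1, -0.6, 0.2]
opening: 0.208
```

Almost no force so far. I go on to the seat stop.

Call:
apply_moves([
  [1,1,0,0,0],
  [1,1,0,0,0],
  [1,0,0,0,0],
])

```text
t: 40.8
eef_pos: [519.3, -399.2, 50.6]
tcp_rot: [0.739, 1.57, -0.838]
ft_force: [-5.0, 3.6, 16.9]
opening: 0.202
```

Call:
apply_moves([
  [1,-1,0,0,0],
  [0.6,0,0,0,0],
  [0.6,0,0,0,0],
  [0.6,0,0,0,0],
  [0.6,-5,0,0,0],
  [0.6,-25,0,0,0],
  [0.6,-40,0,0,0],
  [0.6,-40,0,0,0],
  [0.6,-30,-20,20,0],
  [0.6,0,-30,30,0],
])

```text
t: 41.8
eef_pos: [470.6, -449.3, 194.8]
tcp_rot: [0.741, 1.563, -0.832]
ft_force: [0.4, -0.9, -0.2]
opening: 0.4
```

Call:
apply_moves([
  [0.6,0,-40,20,0],
  [0.6,0,-40,20,0],
  [0.6,0,-40,20,0],
  [0.6,0,-40,20,0],
  [0.6,0,-40,20,0],
  [0.6,0,-40,20,0],
  [0.6,0,-40,20,0],
  [0.6,0,0,0,0],
  [0.6,0,0,0,0],
])

```text
t: 42.7
eef_pos: [187.2, -587.4, 189.8]
tcp_rot: [1.958, 1.571, 0.379]
ft_force: [0.2, 0.6, -0.4]
opening: 0.399
```

Run:
```python
from h import *
snap('top','t9');snap('side','s9')
def tile(n,X,h):
    p=w2px(n,[X])[0].astype(int);p=np.clip(p,h,[640-h,400-h]);print(n,p-h)
    return cv2.resize(cv2.imread(f'pics/{n}.png')[p[1]-h:p[1]+h,p[0]-h:p[0]+h],(156,200),interpolation=2) if 0 else cv2.resize(cv2.imread(f'pics/{n}.png')[p[1]-h:p[1]+h,p[0]-h:p[0]+h],(160,160),interpolation=2)
P=[[611,280,50],[651,65,50],[631,-107,50],[631,-300,50],[519,-398,45]]
cv2.imwrite('pics/v9.png',np.vstack([np.hstack([tile(n,X,17) for X in P]) for n in('t9','s9')]))
```

```text
t9 [198 170]
t9 [274 154]
t9 [335 159]
t9 [403 157]
t9 [441 195]
s9 [207 245]
s9 [264 187]
s9 [314 159]
s9 [357 128]
s9 [407 130]
```

View pics/v9.png

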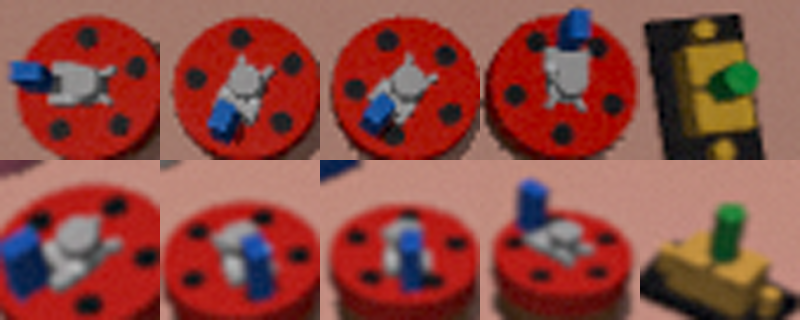

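Viewed 15. All four clips lie flat on their wheels with the jaws past the heads. The plug stands upright with its handle on the brass. I do one numeric check and then hand in.

Run:
```python
from h import *
ok=True
for (x,y),h in zip([(611.5,280.2),(651.6,64.8),(631,-107.5),(631.6,-300)],[-94.3,-25,-41.3,173.3]):
    a=np.radians(h);ds=[]
    for n in('t9','s9'):
        d=np.array([np.cos(a),np.sin(a)]);t=np.array([x,y])-29*d;r,c=fittab(n,*t,a,44)
        e=r-t; ds.append(((e@d).round(1),c))
    print('along-error of tab vs home',ds); ok&=abs(np.mean([q[0] for q in ds]))<3
print(ok)
if ok: env.job_done()
```

```text
along-error of tab vs home [(np.float64(1.3), np.float64(17.0)), (np.float64(1.2), np.float64(35.5))]
along-error of tab vs home [(np.float64(1.2), np.float64(7.5)), (np.float64(3.4), np.float64(25.5))]
along-error of tab vs home [(np.float64(1.2), np.float64(8.7)), (np.float64(0.2), np.float64(20.4))]
along-error of tab vs home [(np.float64(-0.2), np.float64(14.1)), (np.float64(-4.0), np.float64(34.8))]
True
the job is handed in; nothing more can be done
```

All four red wheels have a spring clip pushed home, and the green plug is in the brass key. I then opened the gripper, moved it clear and handed the job in at about 43 s. It reports no verdict.

- **Clips:** Each one snapped in and then stopped dead at about 7 to 9 N, within 1 to 2 mm of the expected home position. The last pictures show all four lying flat with their jaws past the spindle heads.
- **Plug:** It slid in almost without force and stopped at 17 N, with the gripper at the expected seated height. In the last pictures it stands upright with its handle on the brass.
- **Check that disagreed:** I compared each blue tab's position with where it should be when the clip is home.
  - The top camera put all four within 1.3 mm.
  - The coarser side camera put the wheel 2 clip 3.4 mm off and the wheel 4 clip 4.0 mm off. I put this down to its poorer fit, since the push forces and the pictures both showed those clips home.
- **Not checked:** I saw no sign of the other things on the bench being touched, but I did not measure their final positions. I also saw no clip knocked aside during the run.

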